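Park the coin box in the counting corner

TASK

Push the metal coin box along the worktop into the corner of the steel stop, so that one long side lies flush against the long fence and one end lies flush against the short cheek. Only push it with the fingers: do not lift or tip the box, and leave the bottle, the cup and the brush where they are. Finish with the gripper clear of everything.

Things in the scene. Friction and masses are not known exactly. Their poses are not given: they have to be found in the camera images.
- coin_box: Loose closed dark steel coin box, 100 mm (its x) by 140 mm (its y) by 50 mm high, 0.4 to 0.85 kg; bright band under the lid, coin slot in the lid, lock in its -x long side, which starts towards the robot. Slides flat when pushed. Origin: centre of its underside, z up. Starts between the two bars of the stop, touching neither, turned up to 25 degrees from the stop's axes.
- corner_stop: Fixed L-shaped dark steel stop, bars 20 mm wide, 28 mm high. Origin: inside corner at table height. Long fence: inner face x = 0, running 320 mm to -y. Short cheek: inner face y = 0, running 120 mm to -x. Bars lie outside these faces. Its +x points roughly away from the robot, +y to the robot's left. The parked box has its origin at (-50, -70) mm here, axes parallel.
- detergent: Bystander: standing blue plastic bottle with a white cap, 72 mm diameter, 200 mm high, to the left of the stop; origin at the centre of its underside.
- scoop_cup: Bystander: grey plastic cup, 68 mm across the rim, 65 mm high, near the robot on its left; origin at the centre of its underside.
- lint_brush: Bystander: flat hand brush with a wooden handle, about 0.2 m long, 45 mm wide, lying on the table on the right, pointing roughly away from the robot; origin under its middle.
There are look-alikes about, which are no part of the job. Leave any green or yellow look-alike of the coin_box alone.

How it is judged:
By the outcome, as a careful person would: the job done as asked, in the order asked, and still so for the second after the job is handed in, with the robot touching nothing.
It also fails if it takes over 48 s, if anything falls off the work surface, if the arm or the gripper's body presses on something with over 40 N, if the wrist force passes 120 N, or if a joint passes its speed limit or range.

ROBOT

A 7-joint arm with a two-finger parallel gripper is mounted at the origin on the work surface. World frame = base frame: x ahead of the robot, y to its left, z up, the work surface at z = 0. Lengths are in m, angles in rad, forces in N, time in s.
With the tool pointing down it reaches from about 0.425 to 0.875 m from the base axis. Payload 8.4 kg.
Tool frame: the origin (TCP) lies between the finger pads; the fingertips stand 8 mm ahead of it and the grasp point (between the pads) lies 11 mm behind it; z points along the fingers, y is the line along which they close (so a half turn about z gives the same grasp; the last joint's range is limited). The gripper opens to 87 mm and grips with 3 to 60 N. Pads are 19 mm wide; open, the fingers measure 117 mm over their backs; the gripper's body (75 mm by 190 mm) begins 51 mm behind the grasp point.
Start: joints at [-1.251, 0.333, 0.04, 1.465, -0.013, 1.343, -0.059], TCP at [0.264, 0.594, 0.231] pointing down, gripper open.
Joint ranges: [-2.58, 2.58], [-0.38, 2.09], [-1.3, 1.39], [0.25, 2.4], [-1.5, 4.64], [0.08, 2.09], [-2.65, 2.65]. Speed limits (rad/s): [2.22, 2.22, 2.79, 2.79, 3.14, 3.14, 3.14].

INTERFACE

Orientations are given as [roll, pitch, yaw] about the fixed x, y, z axes, in that order (R = Rz(yaw) Ry(pitch) Rx(roll)).
In Python, from cell import get_state, viewer, workorder, models gives the robot as it stands.
- The arm moves only by the tool send_rows, never from a script. Its argument "moves" is a list of rows, each a list of 3 entries, a list of its own where there are three numbers: the opening, from 0 (shut) to 1 (fully open), then the shift along the world's x, y, z each as a share of 1000 mm, from -1 to 1, then the turn, a rotation vector about the world's x, y, z each as a share of pi/2 rad, from -1 to 1. In form: [[gripper, [x, y, z], [rx, ry, rz]], ...]. A call has 1 to 8 rows; each row shifts and turns the commanded pose from where the row before left it; what a row does not reach is not made up. A row lasts 1/12 s, in which the tool goes at most 41.7 mm and 7.16 degrees, less where a joint would pass 70% of its speed; a pose out of reach is approached as far as the arm can. A call with a number of a shift or a turn outside -1 to 1 is refused whole. A call with a gripper value outside its range is refused whole. The fingers move at their own pace and stop on an object; the grip force is fixed at half the most. Time passes only in rows, so rows that do not move let the fingers close. It gives the time, the measured TCP pose, the force, the opening and the grip force at its end, in the units of the state.
- get_state(): the state, without advancing time (a new reading comes with each control period).
- viewer.capture(name): name is "side" or "top" or "wrist"; returns the picture (400x640x3 uint8, blue, green, red); there is no depth.
- viewer.calibration(name): a dict with "vfov" (degrees; the focal length in pixels is half the picture's height over the tangent of half this angle, whatever the lens; pixels are square), "cx", "cy" (the principal point, pixels), "extrinsics" (4x4, takes a point from world to camera coordinates); the wrist camera has in their place "T_tool_cam" (4x4, takes a point from camera to tool coordinates, whose origin is the TCP and whose axes are the flange's). Camera axes: x right, y down, z forward; pixel columns grow to the right and rows downward; lengths in m; the calibration is good to about 2 mm. The wrist camera is an equidistant fisheye: a pixel r from the principal point sees the ray r / f radians off the axis. A picture is of the moment at which its call begins: read the wrist's pose just before it. calibration takes no time and is no camera call.
- workorder.job_done(): hands the job in; it is judged then, once.
Trained networks look in the newest picture that a camera, given by its name, has taken for a name from the list of things; names that differ only in an ending like _2 or _b are one class to them, and where a whole thing is asked for, a point or a joint stands for the part that bears it (a point fixed in the world has none). Each returns a list of dicts, best first, with "confidence" (0 to 1); they miss things now and then, are a little off and sometimes report something else, mostly with a low value. They report only what shows in the picture. A call takes as long as a camera call. They do not tell look-alikes from the thing itself.
- models.find_in(query, camera): "extent" ([centre column, centre row, width, height] in pixels, round what is visible of it).
- models.outline_of(query, camera): "pixels" (400x640 bool, what is visible of it) and "extent" ([centre column, centre row, width, height] in pixels, round what is visible of it).
The state is a dict: "t": time; "qpos": joint angles; "dq": joint speeds; "tau": joint torques, N m; "tool_pos": TCP position; "orientation": TCP orientation; "wrist_force": force on the tool from outside, world axes, zero at the start; "torque": the same for the moment, N m; "opening": finger opening in m; "finger_force": force on a finger pad.
Only numpy, scipy, OpenCV 4.12 (cv2) and the standard library are available. Lean on these libraries where they do the work, as an engineer would, in place of code of your own. Each camera call takes 0.05 s, during which the arm holds its last target. There are 200 camera calls.

## Working session

There is one attempt and no reset: what is moved stays moved. The work goes in short steps, Python scripts to look and compute and a tool call to move; the robot and the scene stay as the last step left them, time stands still between calls to the robot, and variables do not carry over. Pictures are saved under pics/ and viewed, at most 10 in all, crops included, and the job is handed in when it is done.

Besides the shell and the picture viewer there is one more tool, called after ">>>" by a JSON object that holds its "fn" and its "kwargs", one argument or row to a line. send_rows: Moves the arm, as the interface text tells. Shift numbers are shares of 1000 mm and turn numbers shares of pi/2 rad, none past 1 either way. Its arguments: {"type":"object","properties":{"moves":{"type":"array","items":{"type":"array"}}},"required":["moves"]}

```bash
mkdir -p pics; python3 - <<'E'
from cell import get_state, viewer, models
import cv2,numpy as np
s=get_state();print(s['t'],s['tool_pos'],s['orientation'],s['opening'])
for c in('top','side'):
    im=viewer.capture(c);cv2.imwrite(f'pics/{c}0.png',im)
    k=viewer.calibration(c);print(c,k['vfov'],k['cx'],k['cy'],np.round(k['extrinsics'],3).tolist())
    for q in('coin_box','corner_stop','detergent','scoop_cup','lint_brush'):
        print(q,[(round(d['confidence'],2),np.round(d['extent']).tolist()) for d in models.find_in(q,c)])
E
```

```text
0.0 [0.2641755  0.59338842 0.22967295] [-3.13998808e+00  9.85677481e-05  2.72273711e+00] 0.08700032261733369
top 42.203860449225516 320.7444966317798 204.36113984564656 [[0.028, -0.999, 0.021, -0.068], [-0.997, -0.03, -0.069, 0.55], [0.07, -0.019, -0.997, 1.533], [0.0, 0.0, 0.0, 1.0]]
coin_box [(0.98, [385.0, 201.0, 60.0, 58.0]), (0.91, [313.0, 194.0, 56.0, 38.0]), (0.63, [312.0, 264.0, 52.0, 35.0])]
corner_stop [(0.77, [303.0, 175.0, 115.0, 61.0]), (0.46, [215.0, 242.0, 22.0, 20.0])]
detergent [(0.96, [166.0, 180.0, 30.0, 28.0])]
scoop_cup [(0.77, [214.0, 244.0, 23.0, 22.0])]
lint_brush [(0.72, [444.0, 209.0, 24.0, 65.0])]
side 52.660350261050795 318.86475705147313 199.71019230796992 [[0.744, -0.668, 0.005, -0.452], [-0.454, -0.511, -0.73, 0.25], [0.49, 0.541, -0.683, 0.959], [0.0, 0.0, 0.0, 1.0]]
coin_box [(0.97, [318.0, 195.0, 57.0, 48.0]), (0.8, [373.0, 239.0, 56.0, 58.0]), (0.7, [263.0, 231.0, 59.0, 56.0])]
corner_stop [(0.74, [331.0, 175.0, 110.0, 54.0])]
detergent [(0.57, [245.0, 114.0, 25.0, 61.0]), (0.36, [319.0, 194.0, 59.0, 45.0])]
scoop_cup [(0.85, [223.0, 171.0, 17.0, 26.0])]
lint_brush [(0.61, [419.0, 289.0, 40.0, 64.0])]
```

View pics/top0.png

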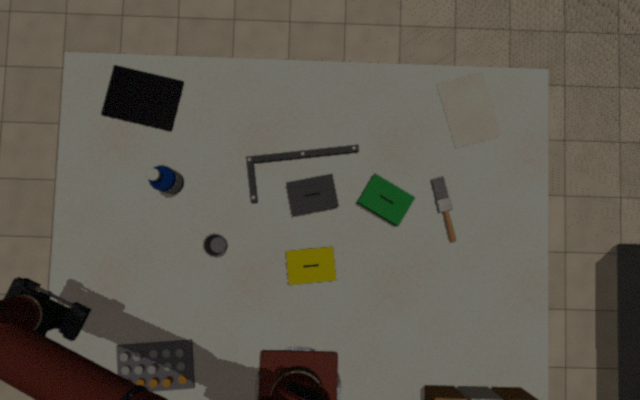

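View pics/side0.png

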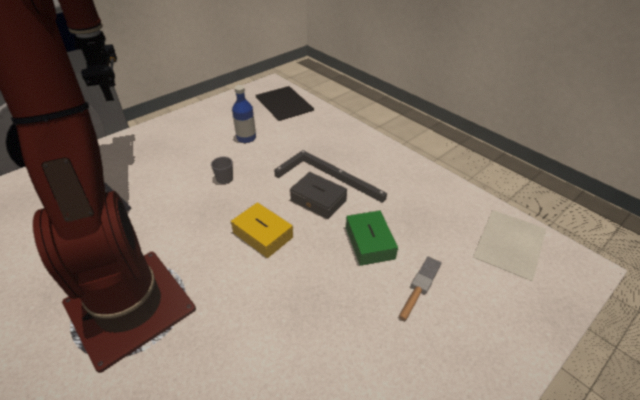

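Candidates for the coin box in the top picture are the dark box (312,195), the green look-alike (386,200), the yellow look-alike (311,266) and the black flat sheet (143,98). The dark steel box between the stop bars fits the description. I'll fit its pose to the outlines and check it in a close crop.

```bash
cat > h.py <<'E'
from cell import get_state, viewer, models
import cv2,numpy as np
from scipy.optimize import minimize
K={c:viewer.calibration(c) for c in('top','side')}
def proj(c,P):
    k=K[c];E=np.array(k['extrinsics']);P=np.atleast_2d(P)@E[:3,:3].T+E[:3,3]
    f=200/np.tan(np.radians(k['vfov']/2));return np.c_[k['cx']+f*P[:,0]/P[:,2],k['cy']+f*P[:,1]/P[:,2]]
def cub(x0,x1,y0,y1,h): return np.array([[x,y,z] for x in(x0,x1) for y in(y0,y1) for z in(0,h)])
BOX=[cub(-.05,.05,-.07,.07,.05)]
STOP=[cub(0,.02,-.32,.02,.028),cub(-.12,.02,0,.02,.028)]
def world(p,P):
    c,s=np.cos(p[2]),np.sin(p[2]);return np.c_[p[0]+c*P[:,0]-s*P[:,1],p[1]+s*P[:,0]+c*P[:,1],P[:,2]]
def render(c,p,parts):
    m=np.zeros((1600,2560),np.uint8)
    for P in parts:
        cv2.fillConvexPoly(m,np.round((cv2.convexHull(proj(c,world(p,P)).astype(np.float32))[:,0]+.5)*4*16).astype(int),1,shift=4)
    return cv2.resize(m.astype(np.float32),(640,400),interpolation=cv2.INTER_AREA)
def fit(masks,parts,p0):
    f=lambda p:sum(np.abs(render(c,p,parts)-m).sum() for c,m in masks.items())
    s=np.array([.02,.02,.15]);best=None
    for k in(1,.5,.25):
        r=minimize(f,p0,method='Nelder-Mead',options=dict(initial_simplex=np.vstack([p0]+[p0+k*s*e for e in np.eye(3)]),xatol=1e-4,fatol=.3));p0=r.x
    return r.x,r.fun,sum(m.sum() for m in masks.values())
def ground(c,uv,z=0):
    return minimize(lambda q:((proj(c,[q[0],q[1],z])[0]-uv)**2).sum(),[.6,0],method='Nelder-Mead').x
def mask(q,c,near):
    L=[d for d in models.outline_of(q,c) if np.hypot(*(np.array(d['extent'][:2])-near))<15]
    return L[0]['pixels'].astype(np.float32) if L else None
def stop_uv(p,q):
    c,s=np.cos(q[2]),np.sin(q[2]);d=np.array(p[:2])-q[:2];return c*d[0]+s*d[1],-s*d[0]+c*d[1],p[2]-q[2]
def overlay(c,im,items,fn,roi):
    x0,y0,x1,y1=roi;n=5;b=cv2.resize(im[y0:y1,x0:x1],None,fx=n,fy=n,interpolation=cv2.INTER_CUBIC)
    b=cv2.convertScaleAbs(b,alpha=1.8)
    for p,parts in items:
        for P in parts:
            h=cv2.convexHull(proj(c,world(p,P)).astype(np.float32))[:,0]
            cv2.polylines(b,[np.round((h+.5-[x0,y0])*n).astype(int)],True,(0,0,255),1)
    cv2.imwrite(fn,b)
E
python3 - <<'E'
from h import *
ims={c:viewer.capture(c) for c in K}
bm={'top':mask('coin_box','top',(312,195)),'side':mask('coin_box','side',(318,195))}
sm={'top':mask('corner_stop','top',(303,175)),'side':mask('corner_stop','side',(331,175))}
gm={'top':mask('coin_box','top',(385,201)),'side':mask('coin_box','side',(373,239))}
ym={'top':mask('coin_box','top',(312,265)),'side':mask('coin_box','side',(263,231))}
R={}
for n,m,P,uv in(('box',bm,BOX,(312,196)),('stop',sm,STOP,(257,163)),('green',gm,BOX,(386,202)),('yellow',ym,BOX,(311,266))):
    g=ground('top',uv,.03)
    for sel in(['top','side'],['top'],['side']):
        mm={c:m[c] for c in sel if m[c] is not None}
        if not mm: continue
        th={'box':.1,'stop':.05,'green':-.5,'yellow':.05}[n]
        p,e,a=fit(mm,P,np.array([*g,th]));R.setdefault(n,p);print(n,sel,np.round(p,4),round(e),a)
print('rel',stop_uv(R['box'],R['stop']))
overlay('top',ims['top'],[(R['box'],BOX),(R['stop'],STOP)],'pics/fit0.png',(240,130,390,250))
for q,uv in(('bottle',(178,186)),('cup',(215,245)),('brush',(444,209))): print(q,ground('top',uv))
E
```

```text
box ['top', 'side'] [ 0.5791 -0.0234  0.2222] 210 3312.0
box ['top'] [ 0.5789 -0.0227  0.2211] 62 1676.0
box ['side'] [ 0.5795 -0.0252  0.2465] 130 1636.0
stop ['top', 'side'] [0.6717 0.1552 0.1435] 255 2756.0
stop ['top'] [0.6723 0.1555 0.1408] 134 1328.0
stop ['side'] [0.6719 0.154  0.1437] 114 1428.0
green ['top', 'side'] [ 0.5703 -0.2436 -0.5015] 134 3812.0
green ['top'] [ 0.5706 -0.2424 -0.51  ] 60 1672.0
green ['side'] [ 0.5702 -0.2445 -0.4987] 60 2140.0
yellow ['top', 'side'] [ 0.3704 -0.0264  0.117 ] 154 3804.0
yellow ['top'] [ 0.3709 -0.0252  0.1157] 55 1683.0
yellow ['side'] [ 0.3697 -0.0284  0.1291] 59 2121.0
rel (np.float64(-0.11725287285140426), np.float64(-0.16348707653273561), np.float64(0.07874804768216692))
bottle [0.585     0.0249375]
cup [0.42091571 0.26197986]
brush [ 0.54979513 -0.42827676]
```

View pics/fit0.png

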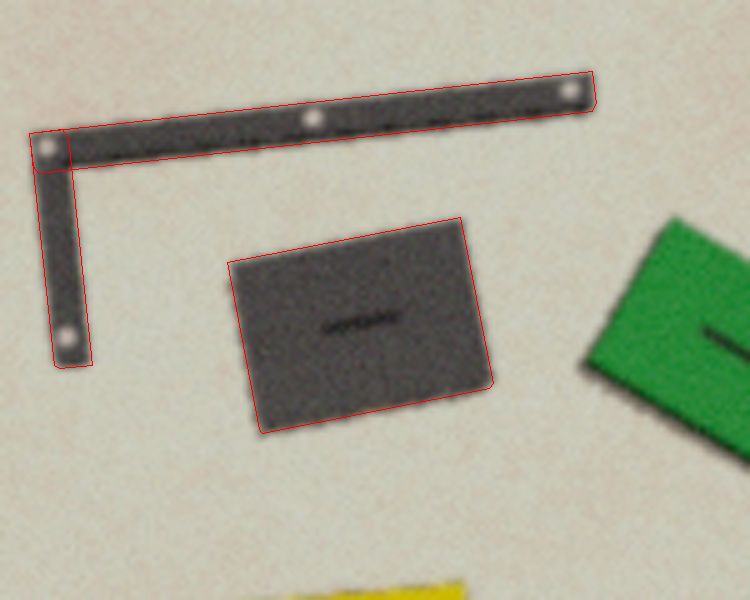

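The crop shows a dark grey box with a slot in its lid, corners at about (229,262) and (492,385), not green or yellow. It lies inside the L stop, and both fits are within half a pixel. My plan is to push the -x side with both open fingers to the fence, then push the -y end to the cheek.

>>> {"fn": "send_rows", "kwargs": {
  "moves": [
    [1,[0.012,-0.031,0],[0,0,0.022]],
    [1,[0.012,-0.031,0],[0,0,0.022]],
    [1,[0.012,-0.031,0],[0,0,0.022]],
    [1,[0.012,-0.031,0],[0,0,0.022]],
    [1,[0.012,-0.031,0],[0,0,0.022]],
    [1,[0.012,-0.031,0],[0,0,0.022]],
    [1,[0.012,-0.031,0],[0,0,0.022]],
    [1,[0.012,-0.031,0],[0,0,0.022]]
  ]
}}

```text
t: 1.77
tool_pos: [0.3607, 0.3442, 0.2307]
orientation: [3.141, 0.0, 3.001]
wrist_force: [1.1, 0.1, 0.2]
opening: 0.0873
finger_force: 0.0
```

>>> {"fn": "send_rows", "kwargs": {
  "moves": [
    [1,[0.012,-0.031,0],[0,0,0.022]],
    [1,[0.012,-0.031,0],[0,0,0.022]],
    [1,[0.012,-0.031,0],[0,0,0.022]],
    [1,[0.012,-0.031,0],[0,0,0.022]],
    [1,[0.012,-0.031,0],[0,0,0.022]],
    [1,[0.012,-0.031,0],[0,0,0.022]],
    [1,[0.012,-0.031,0],[0,0,0.022]],
    [1,[0.012,-0.031,0],[0,0,0.022]]
  ]
}}

```text
t: 2.43
tool_pos: [0.4567, 0.0962, 0.2309]
orientation: [3.141, 0.001, -3.006]
wrist_force: [1.1, 0.4, -0.4]
opening: 0.0872
finger_force: 0.0
```

>>> {"fn": "send_rows", "kwargs": {
  "moves": [
    [1,[0.012,-0.031,0],[0,0,0]],
    [1,[0.012,-0.031,0],[0,0,0]],
    [1,[0.012,-0.031,0],[0,0,0]],
    [1,[0.0,-0.03,0],[0,0,0]],
    [1,[0,0,0],[0,0,0]],
    [1,[0,0,0],[0,0,0]]
  ]
}}

```text
t: 2.93
tool_pos: [0.4923, -0.027, 0.2307]
orientation: [3.142, 0.0, -3.011]
wrist_force: [0.2, 0.8, 0.0]
opening: 0.0865
finger_force: 0.0
```

>>> {"fn": "send_rows", "kwargs": {
  "moves": [
    [1,[0.003,-0.008,-0.02],[0,0,0.008]],
    [1,[0,0,-0.035],[0,0,0]],
    [1,[0,0,-0.035],[0,0,0]],
    [1,[0,0,-0.035],[0,0,0]],
    [1,[0,0,-0.035],[0,0,0]],
    [1,[0,0,-0.03],[0,0,0]],
    [1,[0,0,-0.02],[0,0,0]],
    [1,[0,0,0],[0,0,0]]
  ]
}}

```text
t: 3.6
tool_pos: [0.4922, -0.0318, 0.0168]
orientation: [3.141, -0.007, -2.993]
wrist_force: [0.1, 0.3, 0.7]
opening: 0.0872
finger_force: 0.0
```

```bash
python3 - <<'E'
from h import *
s=get_state();print(s['tool_pos'],s['orientation'],s['wrist_force'])
im=viewer.capture('side');cv2.imwrite('pics/side1.png',cv2.convertScaleAbs(cv2.resize(im[120:300,200:440],None,fx=3,fy=3),alpha=1.6))
E
```

```text
[ 0.49224814 -0.03178153  0.01677412] [ 3.14141067 -0.00673096 -2.99300074] [0.09567294 0.26727291 0.74636804]
```

View pics/side1.png

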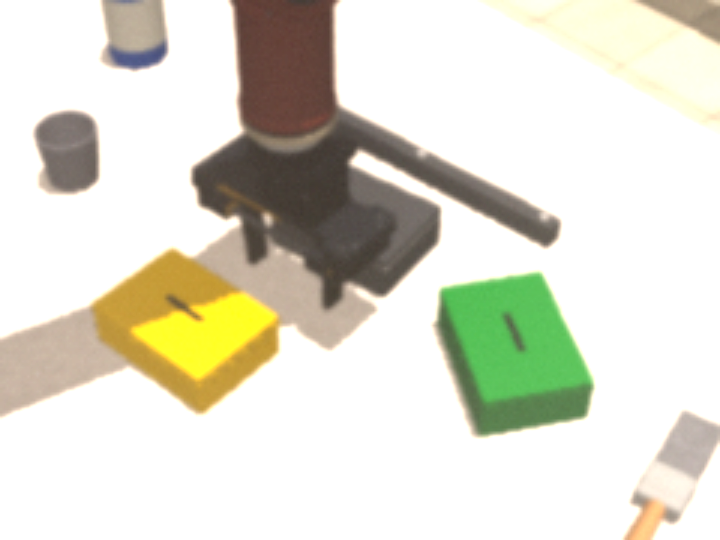

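Both fingers are down at about (255,250) and (333,295) in the crop, clear of the yellow box, with the dark box hidden behind the gripper. I'm pushing along the stop's +x.

>>> {"fn": "send_rows", "kwargs": {
  "moves": [
    [1,[0.008,0.001,0.001],[0,0,0]],
    [1,[0.008,0.001,0],[0,0,0]],
    [1,[0.008,0.001,0],[0,0,0]],
    [1,[0.008,0.001,0],[0,0,0]],
    [1,[0.008,0.001,0],[0,0,0]],
    [1,[0.008,0.001,0],[0,0,0]],
    [1,[0.008,0.001,0],[0,0,0]],
    [1,[0.008,0.001,0],[0,0,0]]
  ]
}}

```text
t: 4.32
tool_pos: [0.5594, -0.0253, 0.0225]
orientation: [3.141, -0.002, -2.995]
wrist_force: [-9.8, -1.6, 8.0]
opening: 0.0869
finger_force: 4.7
```

>>> {"fn": "send_rows", "kwargs": {
  "moves": [
    [1,[0.005,0.001,0],[0,0,0]],
    [1,[0.005,0.001,0],[0,0,0]],
    [1,[0.005,0.001,0],[0,0,0]],
    [1,[0,0,0],[0,0,0]],
    [1,[0,0,0],[0,0,0]]
  ]
}}

```text
t: 4.73
tool_pos: [0.5755, -0.0221, 0.0223]
orientation: [-3.141, 0.002, -2.995]
wrist_force: [-0.6, -1.0, 1.2]
opening: 0.0873
finger_force: 0.4
```

```bash
cat >> h.py <<'E'
S=np.array([.6717,.1552,.1425])
def rep():
    s=get_state();q=s['tool_pos'];e=s['orientation'][2]
    print('t',round(s['t'],2),'tcp stop',np.round(stop_uv([q[0],q[1],e],S),4)[:2],'yaw',round(e%(2*np.pi),4),'z',round(q[2],4),'F',np.round(s['wrist_force'],1))
def look(p0,fn=None):
    for c in('top','side'):
        im=viewer.capture(c);uv=proj(c,[p0[0],p0[1],.03])[0]
        m=mask('coin_box',c,uv)
        if m is None: print(c,'none');continue
        p,e,a=fit({c:m},BOX,np.array(p0,float));print(c,np.round(p,4),round(e),a,'rel',np.round(stop_uv(p,S),4))
        if fn:overlay(c,im,[(p,BOX),(S,STOP)],fn+c+'.png',(240,130,390,250) if c=='top' else (250,120,400,240))
E
python3 - <<'E'
from h import *
rep();look([.63,-.01,.1425])
E
```

```text
t 4.73 tcp stop [-0.1204 -0.1619] yaw 3.2883 z 0.0223 F [-0.6 -1.   1.2]
top [ 0.6419 -0.0158  0.0589] 1432 265.0 rel [-0.0538 -0.165  -0.0836]
side [ 0.6367 -0.0232  0.1487] 953 730.0 rel [-0.0599 -0.1716  0.0062]
```

>>> {"fn": "send_rows", "kwargs": {
  "moves": [
    [1,[0.003,0.0005,0],[0,0,0]],
    [1,[0.002,0.0005,0],[0,0,0]],
    [1,[0.002,0,0],[0,0,0]],
    [1,[0,0,0],[0,0,0]],
    [1,[0,0,0],[0,0,0]]
  ]
}}

```text
t: 5.35
tool_pos: [0.5803, -0.0214, 0.0214]
orientation: [3.141, -0.002, -2.995]
wrist_force: [-6.8, -0.6, 4.4]
opening: 0.087
finger_force: 3.1
```

>>> {"fn": "send_rows", "kwargs": {
  "moves": [
    [1,[0.002,0.0003,0],[0,0,0]],
    [1,[0.001,0,0],[0,0,0]],
    [1,[0,0,0],[0,0,0]]
  ]
}}

```text
t: 5.6
tool_pos: [0.5832, -0.0211, 0.0214]
orientation: [3.141, -0.003, -2.995]
wrist_force: [-6.6, -1.0, 3.7]
opening: 0.0867
finger_force: 3.2
```

>>> {"fn": "send_rows", "kwargs": {
  "moves": [
    [1,[0.002,0.0003,0],[0,0,0]],
    [1,[0.001,0,0],[0,0,0]],
    [1,[0,0,0],[0,0,0]]
  ]
}}

```text
t: 5.85
tool_pos: [0.5834, -0.021, 0.0211]
orientation: [3.14, -0.008, -2.996]
wrist_force: [-20.2, -0.8, 16.1]
opening: 0.087
finger_force: 9.6
```

>>> {"fn": "send_rows", "kwargs": {
  "moves": [
    [1,[0.002,0.0003,0],[0,0,0]],
    [1,[0.001,0,0],[0,0,0]],
    [1,[0,0,0],[0,0,0]]
  ]
}}

```text
t: 6.1
tool_pos: [0.5834, -0.021, 0.0207]
orientation: [3.138, -0.014, -2.996]
wrist_force: [-32.5, -0.2, 26.6]
opening: 0.0865
finger_force: 16.1
```

The box has stalled against the fence, with the force rising and no travel. I'm backing off and repositioning for the end push.

>>> {"fn": "send_rows", "kwargs": {
  "moves": [
    [1,[-0.01,-0.0015,0],[0,0,0]],
    [1,[-0.015,-0.002,0],[0,0,0]],
    [1,[-0.015,-0.002,0.01],[0,0,0]],
    [1,[0,0,0.03],[0,0,0]],
    [1,[0,0,0.035],[0,0,0]],
    [1,[0,0,0.035],[0,0,0]],
    [0.45,[0,0,0.035],[0,0,0]],
    [0.45,[0,0,0],[0,0,0]]
  ]
}}

```text
t: 6.77
tool_pos: [0.5541, -0.026, 0.1736]
orientation: [3.141, 0.011, -2.995]
wrist_force: [1.5, -0.3, -1.0]
opening: 0.0798
finger_force: 0.0
```

>>> {"fn": "send_rows", "kwargs": {
  "moves": [
    [0.45,[0,-0.01,0],[0,0,-0.063]],
    [0.45,[0.01,-0.01,0],[0,0,-0.063]],
    [0.45,[0.01,-0.01,0],[0,0,-0.063]],
    [0.45,[0.01,-0.01,0],[0,0,-0.063]],
    [0.45,[0.01,-0.01,0],[0,0,-0.063]],
    [0.45,[0.01,-0.01,0],[0,0,-0.063]],
    [0.45,[0.01,-0.01,0],[0,0,-0.063]],
    [0.45,[0.01,-0.01,0],[0,0,-0.063]]
  ]
}}

```text
t: 7.43
tool_pos: [0.6212, -0.1061, 0.1665]
orientation: [3.141, 0.001, 2.492]
wrist_force: [0.1, 0.3, -0.7]
opening: 0.0402
finger_force: 0.0
```

>>> {"fn": "send_rows", "kwargs": {
  "moves": [
    [0.45,[0.01,-0.01,0],[0,0,-0.063]],
    [0.45,[0.01,-0.01,0],[0,0,-0.063]],
    [0.45,[0.01,-0.01,0],[0,0,-0.063]],
    [0.45,[0.01,0,0],[0,0,-0.063]],
    [0.45,[0,0,0],[0,0,-0.063]],
    [0.45,[0,0,0],[0,0,-0.063]],
    [0.45,[0,0,0],[0,0,-0.063]],
    [0.45,[0,0,0],[0,0,-0.063]]
  ]
}}

```text
t: 8.1
tool_pos: [0.6607, -0.1357, 0.1663]
orientation: [3.141, 0.0, 1.7]
wrist_force: [-0.3, -0.3, 0.6]
opening: 0.0392
finger_force: 0.0
```

```bash
python3 - <<'E'
from h import *
print(get_state()['tool_pos'],get_state()['qpos']);rep();look([.645,-.015,.1425])
E
```

```text
[ 0.66073315 -0.13565902  0.16632245] [-0.49247457  0.55882948  0.9083542   1.51441619 -0.45035534  1.28881143
  0.59766371]
t 8.1 tcp stop [-0.0522 -0.2864] yaw 1.7004 z 0.1663 F [-0.3 -0.3  0.6]
top [ 0.6457 -0.0138  0.1643] 513 1183.0 rel [-0.0497 -0.1636  0.0218]
side [ 0.6459 -0.0195  0.1531] 106 1555.0 rel [-0.0503 -0.1693  0.0106]
```

The box is against the fence at rel (-50, -166) mm, and the spot behind its end is clear. I'm descending and then pushing along the stop's +y.

>>> {"fn": "send_rows", "kwargs": {
  "moves": [
    [0.45,[0,0,-0.03],[0,0,0.008]],
    [0.45,[0.001,0,-0.03],[0,0,0]],
    [0.45,[0.001,0,-0.03],[0,0,0]],
    [0.45,[0,0,-0.03],[0,0,0]],
    [0.45,[0,0,-0.02],[0,0,0]],
    [0.45,[0,0,-0.004],[0,0,0]],
    [0.45,[0,0,0],[0,0,0]]
  ]
}}

```text
t: 8.88
tool_pos: [0.6615, -0.1356, 0.0214]
orientation: [-3.139, -0.001, 1.719]
wrist_force: [-0.5, 0.8, 0.8]
opening: 0.0391
finger_force: 0.0
```

>>> {"fn": "send_rows", "kwargs": {
  "moves": [
    [0.45,[-0.001,0.008,0],[0,0,0]],
    [0.45,[-0.001,0.008,0],[0,0,0]],
    [0.45,[-0.001,0.008,0],[0,0,0]],
    [0.45,[-0.001,0.008,0],[0,0,0]],
    [0.45,[-0.001,0.008,0],[0,0,0]],
    [0.45,[-0.001,0.008,0],[0,0,0]],
    [0.45,[-0.001,0.008,0],[0,0,0]],
    [0.45,[-0.001,0.008,0],[0,0,0]]
  ]
}}

```text
t: 9.55
tool_pos: [0.6548, -0.0729, 0.0236]
orientation: [3.14, 0.003, 1.717]
wrist_force: [0.7, -6.1, 3.3]
opening: 0.0392
finger_force: 3.4
```

```bash
python3 - <<'E'
from h import *
rep()
E
```

```text
t 9.55 tcp stop [-0.0491 -0.2234] yaw 1.7167 z 0.0236 F [ 0.7 -6.1  3.3]
```

>>> {"fn": "send_rows", "kwargs": {
  "moves": [
    [0.45,[-0.001,0.007,0],[0,0,0]],
    [0.45,[-0.001,0.007,0],[0,0,0]],
    [0.45,[-0.001,0.007,0],[0,0,0]],
    [0.45,[-0.001,0.007,0],[0,0,0]],
    [0.45,[-0.001,0.007,0],[0,0,0]],
    [0.45,[-0.001,0.007,0],[0,0,0]],
    [0.45,[-0.001,0.007,0],[0,0,0]],
    [0.45,[-0.001,0.007,0],[0,0,0]]
  ]
}}

```text
t: 10.22
tool_pos: [0.6469, -0.0171, 0.0236]
orientation: [3.14, 0.003, 1.716]
wrist_force: [1.3, -6.4, 2.8]
opening: 0.039
finger_force: 3.2
```

```bash
python3 - <<'E'
from h import *
rep()
E
```

```text
t 10.22 tcp stop [-0.0491 -0.167 ] yaw 1.7164 z 0.0236 F [ 1.3 -6.4  2.8]
```

>>> {"fn": "send_rows", "kwargs": {
  "moves": [
    [0.45,[-0.0005,0.004,0],[0,0,0]],
    [0.45,[-0.0005,0.003,0],[0,0,0]],
    [0.45,[-0.0005,0.003,0],[0,0,0]],
    [0.45,[0,0.002,0],[0,0,0]],
    [0.45,[0,0,0],[0,0,0]]
  ]
}}

```text
t: 10.63
tool_pos: [0.6452, -0.005, 0.0236]
orientation: [3.14, 0.002, 1.717]
wrist_force: [-0.4, -6.0, 4.7]
opening: 0.039
finger_force: 2.8
```

>>> {"fn": "send_rows", "kwargs": {
  "moves": [
    [0.45,[0,0.002,0],[0,0,0]],
    [0.45,[0,0.001,0],[0,0,0]],
    [0.45,[0,0,0],[0,0,0]]
  ]
}}

```text
t: 10.88
tool_pos: [0.6449, -0.0032, 0.0236]
orientation: [3.141, 0.003, 1.716]
wrist_force: [-1.7, -7.8, 4.2]
opening: 0.039
finger_force: 3.9
```

>>> {"fn": "send_rows", "kwargs": {
  "moves": [
    [0.45,[0,0.001,0],[0,0,0]],
    [0.45,[0,0.001,0],[0,0,0]],
    [0.45,[0,0,0],[0,0,0]]
  ]
}}

```text
t: 11.13
tool_pos: [0.6447, -0.0018, 0.0236]
orientation: [3.141, 0.004, 1.715]
wrist_force: [-3.7, -9.6, 5.2]
opening: 0.0392
finger_force: 4.5
```

>>> {"fn": "send_rows", "kwargs": {
  "moves": [
    [0.45,[-0.0003,0.002,0],[0,0,0]],
    [0.45,[0,0.001,0],[0,0,0]],
    [0.45,[0,0,0],[0,0,0]]
  ]
}}

```text
t: 11.38
tool_pos: [0.6445, -0.0012, 0.0236]
orientation: [3.141, 0.006, 1.714]
wrist_force: [-0.4, -15.0, 3.2]
opening: 0.0391
finger_force: 7.6
```

>>> {"fn": "send_rows", "kwargs": {
  "moves": [
    [0.45,[-0.0003,0.002,0],[0,0,0]],
    [0.45,[0,0.001,0],[0,0,0]],
    [0.45,[0,0,0],[0,0,0]]
  ]
}}

```text
t: 11.63
tool_pos: [0.6444, -0.0011, 0.0238]
orientation: [3.141, 0.01, 1.712]
wrist_force: [1.2, -23.6, 1.2]
opening: 0.0388
finger_force: 11.4
```

The box has stalled on the cheek. I'm backing off, lifting and looking.

>>> {"fn": "send_rows", "kwargs": {
  "moves": [
    [0.45,[0.001,-0.01,0],[0,0,0]],
    [0.45,[0.002,-0.015,0],[0,0,0]],
    [0.45,[0.002,-0.015,0],[0,0,0]],
    [0.45,[0,0,0.03],[0,0,0]],
    [0.45,[0,0,0.035],[0,0,0]],
    [0.45,[0,0,0.035],[0,0,0]],
    [0.45,[-0.005,-0.03,0.035],[0,0,0]],
    [0.45,[-0.01,-0.03,0],[0,0,0]]
  ]
}}

```text
t: 12.3
tool_pos: [0.6387, -0.0876, 0.1605]
orientation: [3.133, 0.0, 1.723]
wrist_force: [1.0, -1.3, 0.2]
opening: 0.0393
finger_force: 0.0
```

>>> {"fn": "send_rows", "kwargs": {
  "moves": [
    [1,[-0.02,-0.02,0.02],[0,0,0.063]],
    [1,[-0.02,-0.02,0.02],[0,0,0.063]],
    [1,[-0.02,-0.02,0],[0,0,0.063]],
    [1,[-0.02,0,0],[0,0,0.063]],
    [1,[-0.02,0,0],[0,0,0.063]],
    [1,[-0.02,0,0],[0,0,0.063]],
    [1,[-0.02,0,0],[0,0,0.063]],
    [1,[0,0,0],[0,0,0.063]]
  ]
}}

```text
t: 12.97
tool_pos: [0.4917, -0.1498, 0.1941]
orientation: [3.139, -0.002, 2.513]
wrist_force: [0.9, -0.9, 0.8]
opening: 0.0832
finger_force: 0.0
```

```bash
python3 - <<'E'
from h import *
rep();print(get_state()['tool_pos'])
c,s=np.cos(S[2]),np.sin(S[2])
look([S[0]-.05*c+.07*s,S[1]-.05*s-.07*c,.1425],'pics/a')
cv2.imwrite('pics/a.png',np.vstack([cv2.imread('pics/a%s.png'%k)[:560:2,::2] for k in('top','side')]))
E
```

```text
t 12.97 tcp stop [-0.2215 -0.2763] yaw 2.5128 z 0.1941 F [ 0.9 -0.9  0.8]
[ 0.49166242 -0.14976813  0.19405578]
top [0.6322 0.0797 0.1382] 47 1677.0 rel [-0.0499 -0.0691 -0.0043]
side [0.6296 0.0807 0.0896] 633 894.0 rel [-0.0523 -0.0678 -0.0529]
```

View pics/a.png

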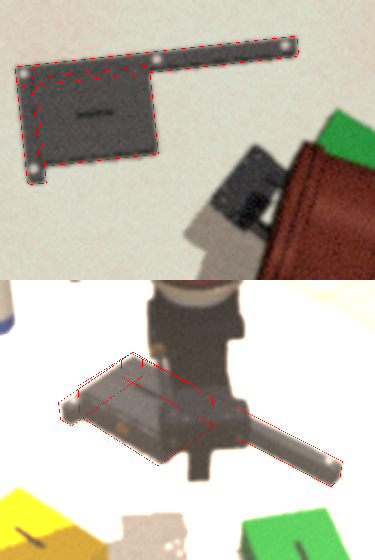

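In the top crop the box sits in the corner with no visible gaps: rel (-50, -69) mm, yaw -0.2°. Next is a light reseating press on the long side to confirm the fence contact.

>>> {"fn": "send_rows", "kwargs": {
  "moves": [
    [0.8,[0.0035,0.027,0],[0,0,0.062]],
    [0.8,[0.0035,0.027,0],[0,0,0.062]],
    [0.8,[0.0035,0.027,0],[0,0,0.062]],
    [0.8,[0.0035,0.027,0],[0,0,0.062]],
    [0.8,[0.0035,0.027,0],[0,0,0.062]],
    [0.8,[0.0035,0.027,0],[0,0,0.062]],
    [0.8,[0.0035,0.027,0],[0,0,0.062]],
    [0.8,[0.0035,0.025,0],[0,0,0.061]]
  ]
}}

```text
t: 13.83
tool_pos: [0.5231, 0.0664, 0.1938]
orientation: [-3.141, -0.0, -2.994]
wrist_force: [0.3, -0.2, -0.2]
opening: 0.0697
finger_force: 0.0
```

>>> {"fn": "send_rows", "kwargs": {
  "moves": [
    [0.8,[0,0,-0.03],[0,0,0]],
    [0.8,[0,0,-0.035],[0,0,0]],
    [0.8,[0,0,-0.035],[0,0,0]],
    [0.8,[0,0,-0.035],[0,0,0]],
    [0.8,[0,0,-0.025],[0,0,0]],
    [0.8,[0,0,-0.012],[0,0,0]],
    [0.8,[0,0,0],[0,0,0]]
  ]
}}

```text
t: 14.42
tool_pos: [0.5212, 0.0639, 0.0194]
orientation: [-3.14, -0.005, -2.998]
wrist_force: [0.1, 0.6, 0.2]
opening: 0.0697
finger_force: 0.0
```

```bash
python3 - <<'E'
from h import *
rep();print(get_state()['tool_pos'])
E
```

```text
t 14.42 tcp stop [-0.1619 -0.069 ] yaw 3.285 z 0.0194 F [0.1 0.6 0.2]
[0.52121974 0.06394695 0.01940387]
```

Contact is expected at stop x of about -0.113, so there are about 49 mm to go.

>>> {"fn": "send_rows", "kwargs": {
  "moves": [
    [0.8,[0.008,0.001,0.001],[0,0,0]],
    [0.8,[0.008,0.001,0],[0,0,0]],
    [0.8,[0.008,0.001,0],[0,0,0]],
    [0.8,[0.008,0.001,0],[0,0,0]],
    [0.8,[0.006,0.001,0],[0,0,0]],
    [0.8,[0.004,0.001,0],[0,0,0]],
    [0.8,[0.003,0.001,0],[0,0,0]],
    [0.8,[0,0,0],[0,0,0]]
  ]
}}

```text
t: 15.08
tool_pos: [0.5683, 0.0714, 0.0231]
orientation: [-3.141, 0.0, -2.996]
wrist_force: [0.0, 0.3, -0.2]
opening: 0.0695
finger_force: 0.0
```

>>> {"fn": "send_rows", "kwargs": {
  "moves": [
    [0.8,[0.002,0.0003,0],[0,0,0]],
    [0.8,[0.001,0,0],[0,0,0]],
    [0.8,[0,0,0],[0,0,0]]
  ]
}}

```text
t: 15.33
tool_pos: [0.5704, 0.0715, 0.0229]
orientation: [3.141, -0.001, -2.997]
wrist_force: [-1.6, -0.4, -0.2]
opening: 0.0694
finger_force: 0.5
```

>>> {"fn": "send_rows", "kwargs": {
  "moves": [
    [0.8,[0.002,0.0003,0],[0,0,0]],
    [0.8,[0.001,0,0],[0,0,0]],
    [0.8,[0,0,0],[0,0,0]]
  ]
}}

```text
t: 15.58
tool_pos: [0.5705, 0.0714, 0.0225]
orientation: [3.141, -0.007, -2.997]
wrist_force: [-14.7, -1.0, 11.7]
opening: 0.0695
finger_force: 7.3
```

The stall came at the same stop x as before (-0.112), so the box was already flush. I'm retreating.

>>> {"fn": "send_rows", "kwargs": {
  "moves": [
    [0.8,[-0.01,-0.0015,0],[0,0,0]],
    [0.8,[-0.015,-0.002,0],[0,0,0]],
    [0.8,[-0.015,-0.002,0],[0,0,0]],
    [0.8,[0,0,0.03],[0,0,0]],
    [0.8,[0,0,0.035],[0,0,0]],
    [0.8,[0,0,0.035],[0,0,0]],
    [0.8,[0,0,0.035],[0,0,0]],
    [0.8,[0,0,0.035],[0,0,0]]
  ]
}}

```text
t: 16.25
tool_pos: [0.5334, 0.066, 0.1948]
orientation: [3.141, 0.0, -2.997]
wrist_force: [1.2, -0.1, -0.7]
opening: 0.0694
finger_force: 0.0
```

>>> {"fn": "send_rows", "kwargs": {
  "moves": [
    [0.8,[-0.01,-0.03,0.02],[0,0,0]],
    [0.8,[-0.01,-0.035,0.02],[0,0,0]],
    [0.8,[-0.01,-0.035,0],[0,0,0]],
    [0.8,[0,-0.035,0],[0,0,0]],
    [0.8,[0,-0.035,0],[0,0,0]],
    [0.8,[0,-0.035,0],[0,0,0]],
    [0.8,[0,-0.03,0],[0,0,0]],
    [0.8,[0,0,0],[0,0,0]]
  ]
}}

```text
t: 16.92
tool_pos: [0.5024, -0.1755, 0.2336]
orientation: [-3.139, 0.001, -3.004]
wrist_force: [-0.9, 0.2, -0.0]
opening: 0.0696
finger_force: 0.0
```

```bash
python3 - <<'E'
from h import *
rep();c,s=np.cos(S[2]),np.sin(S[2])
look([S[0]-.05*c+.07*s,S[1]-.05*s-.07*c,.1425],'pics/b')
im=cv2.convertScaleAbs(viewer.capture('top')[130:250,240:390],alpha=2.5)
s2=cv2.convertScaleAbs(viewer.capture('side')[120:240,240:390],alpha=1.8)
cv2.imwrite('pics/b.png',cv2.resize(np.hstack([im,s2]),None,fx=2.6,fy=2.6,interpolation=cv2.INTER_CUBIC))
for q in('detergent','scoop_cup','lint_brush'): print(q,[(round(d['confidence'],2),np.round(d['extent']).tolist()) for d in models.find_in(q,'top')])
E
```

```text
t 16.92 tcp stop [-0.2146 -0.3033] yaw 3.2789 z 0.2336 F [-0.9  0.2 -0. ]
top [0.6306 0.0798 0.1522] 82 1647.0 rel [-0.0513 -0.0688  0.0097]
side [0.6341 0.0792 0.123 ] 219 1303.0 rel [-0.048  -0.0699 -0.0195]
detergent [(0.93, [165.0, 179.0, 38.0, 30.0])]
scoop_cup [(0.56, [215.0, 243.0, 24.0, 19.0])]
lint_brush [(0.73, [443.0, 212.0, 27.0, 63.0])]
```

View pics/b.png

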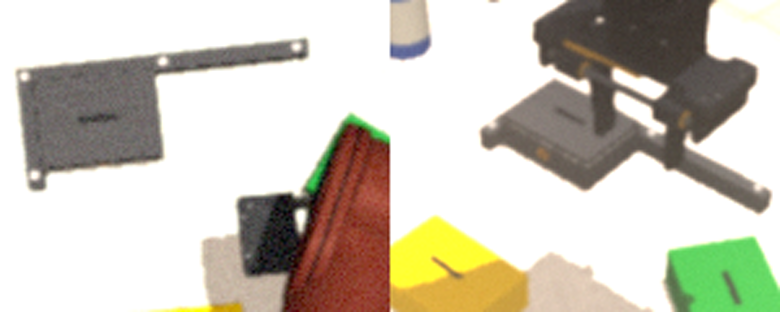

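The top crop shows the box in the corner, its long side against the fence (row ~65) and its end against the cheek (column ~40), with no gap. The bystanders haven't moved, and the gripper is clear at z = 0.23.

```bash
python3 -c "
from cell import workorder;print(workorder.job_done())"
```

```text
the job is handed in; nothing more can be done
None
```

The coin box is pushed flush into the corner of the stop, the bottle, cup and brush are where they were, the gripper is clear, and the job is handed in at about 17 s; no verdict came back.

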